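# Balance a sign rail on a knife edge and clip its hanging point

## Robot

A 7-joint arm with a two-finger parallel gripper is mounted at the origin on the work surface; the furniture and walls round the work are solid. World frame = base frame: x ahead of the robot, y to its left, z up, the work surface at z = 0. Lengths are in m, angles in rad, forces in N, time in s.
With the tool pointing down it reaches from about 0.4 to 0.85 m from the base axis. Payload 4.5 kg.
Tool frame: the origin (TCP) lies on the mounting face of the last link; the fingertips stand 173 mm ahead of it and the grasp point (between the pads) lies 155 mm ahead of it; z points along the fingers, y is the line along which they close (so a half turn about z gives the same grasp; the last joint's range is limited). The gripper opens to 85 mm and grips with 20 to 120 N. Pads are 22 mm wide; open, the fingers measure 114 mm over their backs; the gripper's body (76 mm by 85 mm) begins 54 mm behind the grasp point. The pads swing forward as they close: fully open they stand 13 mm farther back than shut.
Start: joints at [1.363, 0.689, -0.195, 1.565, 0.157, 0.902, -0.215], TCP at [0.15, -0.607, 0.405] pointing down, gripper open.
Joint ranges: [-3.01, 3.01], [-0.46, 2.08], [-1.47, 1.51], [0.13, 2.56], [-1, 4.14], [0.04, 2.09], [-2.66, 2.66]. Speed limits (rad/s): [2.57, 2.57, 3.14, 3.14, 3.14, 3.14, 3.14].

## Interface

Orientations are given as a rotation vector (axis times angle).
In Python, from station import readout, cams, ticket gives the robot as it stands.
- The arm moves only by the tool arm_command, never from a script. Its argument "increments" is a list that holds one entry, the list of rows, each a list of 5 numbers: the shift along the tool's x, y, z in mm, then the turn about the tool's z in rad, then the gripper's target within -1 to 1 (fully open at 1, half-way at 0, shut at -1). In form: [[[tx, ty, tz, turn, jaw], ...]]. A call has 1 to 12 rows; each row is the pose to reach, as a shift and turn from the pose commanded when the call began, along the tool's axes at that moment; what a row does not reach only later rows make up. A row lasts 1/10 s, in which the tool goes at most 50 mm and 8.59 degrees, less where a joint would pass 70% of its speed; a pose out of reach is approached as far as the arm can. A call with a gripper value outside its range is refused whole. The fingers move at their own pace and stop on an object; "squeeze" is the grip in N (left out, the last holds). Time passes only in rows, so rows that repeat a pose let the fingers close. It gives the time, the measured TCP pose, the force, the opening and the grip force at its end, in the units of the state.
- readout.read_state(): the state, without advancing time (a new reading comes with each control period).
- cams.camera(name): name is "side" or "top" or "wrist"; returns (picture, depth): 420x560x3 uint8, red, green, blue; 420x560 float32, m along the optical axis (not along the pixel's ray), 0 where there is no reading.
- cams.get_calibration(name): a dict with "fovy" (degrees; the focal length in pixels is half the picture's height over the tangent of half this angle, whatever the lens; pixels are square), "cx", "cy" (the principal point, pixels), "rvec" (rotation vector, rad) and "tvec" (3), from world to camera coordinates, as OpenCV has them; the wrist camera has in their place "T_tool_cam" (4x4, takes a point from camera to tool coordinates, whose origin is the TCP and whose axes are the flange's). Camera axes: x right, y down, z forward; pixel columns grow to the right and rows downward; lengths in m; the calibration is good to about 2 mm. A picture is of the moment at which its call begins: read the wrist's pose just before it. get_calibration takes no time and is no camera call.
- ticket.hand_in(): hands the job in; it is judged then, once.
The state is a dict: "t": time; "qpos": joint angles; "joint_vel": joint speeds; "joint_torque": joint torques, N m; "position": TCP position; "ee_rot": TCP orientation; "force": force on the tool from outside, world axes, zero at the start; "torque": the same for the moment, N m; "finger_gap": finger opening in m; "grasp_force": force on a finger pad.
Only numpy, scipy, OpenCV 4.12 (cv2) and the standard library are available. Lean on these libraries where they do the work, as an engineer would, in place of code of your own. Each camera call takes 0.05 s, during which the arm holds its last target. There are 200 camera calls.

## Task

The sign rail is to hang level from a single clip, so find its balance point: gently slide it along the knife edge of the balancing stand, without lifting it off, until it stays level by itself with your hand off it. Then set the orange hanging clip astride the rail, fully down and right over the edge (the yellow line on the stand's foot shows where), and leave the rail balanced with the clip on it. Leave the other things on the desk where they are.

Things in the scene. Friction and masses are not known exactly. Their poses are not given: they have to be found in the camera images.
- rail: Sign rail, 0.40 to 0.49 kg: aluminium channel, open side down, 300 mm long (its x), 34 mm wide (y). Top web 3 mm thick, side flanges reach 28 mm below it, 26 mm clear between their feet. Origin: mid-length, centre of the web's underside, the face that lies on the knife edge; z up. It starts with the edge too near the lamp end, so the battery end hangs down. Grip it across its width.
- rail_top (a point): Centre of the rail's top face, 3 mm above its origin. The balance point is hidden and differs each time: on the centre line, at most 20 mm towards the battery end or 8 mm towards the lamp end from here. Within 1.5 mm of the edge the rail stands level; beyond, it floats aslant, about 3 degrees more per mm, until it drops on a stop at 8 degrees; past the edge it tips the other way.
- battery_face (a point): Middle of the outer end face of the black battery housing at the rail's -x end, 150 mm from the rail's origin. The housing is 40 mm long, 38 mm wide and 46 mm high, its top 4 mm above and its bottom 42 mm below the web's underside.
- lamp_face (a point): Middle of the outer end face of the white lamp housing (amber lens) at the rail's +x end, 150 mm from the rail's origin. The housing is 40 mm long, 38 mm wide and 40 mm high, its top 4 mm above and its bottom 36 mm below the web's underside.
- stand: Steel balancing stand, fixed. Origin on the desk below the middle of the edge; x along the rail, same sense. Foot 180 x 44 mm, cross foot 50 x 100 mm, both 10 mm high, yellow line under the edge. 65 mm either side of the edge a damper pin in a 16 mm barrel bears up under the web with 0.25 N: rocking dies in a second, and stops at 8 degrees of tilt. All of it stands inside the rail's channel.
- edge (a point): Middle of the stand's knife edge, 85 mm above the desk; x along the rail, y along the edge, z up. The edge is 18 mm long in y and blunt: a level land 3 mm wide in x.
- clip: Orange hanging clip, 22 g, standing on its legs: a saddle 18 mm long (x), 47 mm wide (y), top plate 4 mm thick, two legs 17 mm long and 39 mm apart inside (2.5 mm to spare on each side of the rail). Origin: centre of the underside of its top plate, which comes to lie on the rail's top; z up. Seated, its x lies along the rail's x, either way round.
- clip_eye (a point): Middle of the clip's eye, where to grip it, 19 mm above the clip's origin: an upright frame 12 mm thick (clip x), 28 mm wide (clip y), from 4 to 34 mm above the clip's origin.
- mouse: dark grey computer mouse, 104 x 58 x 38 mm, a bystander
- stapler: dark grey stapler, 34 x 145 x 47 mm, a bystander
- calculator: dark pocket calculator, 118 x 68 x 13 mm, a bystander
- eraser: blue and white eraser, 22 x 52 x 13 mm, a bystander
Not all that is in view belongs to the job. What is shaped like the clip but pink is not meant.

How it is judged:
On the way:
1. the rail, let go, stays level on the knife edge by itself, before the clip is on it (angle between rail's own z axis and vertical below 0.05 rad and angular speed of rail below 0.12 rad/s and linear speed of rail below 0.02 m/s and z of rail in the frame of stand between 0.079 and 0.091 m and y of rail in the frame of stand between -0.008 and 0.008 m and contact force between each of the fingers, clip and rail below 0.05 N), for 0.5 s.
At the end, for the whole second after the job is handed in: The rail rests on the knife edge, level within 2.9 degrees and at rest, with the clip seated on it astride, fully down and within 4 mm of the edge along the rail; rail and clip let go (angle between rail's own z axis and vertical below 0.05 rad and angular speed of rail below 0.12 rad/s and linear speed of each of rail, clip below 0.02 m/s and z of rail in the frame of stand between 0.079 and 0.091 m and y of rail in the frame of stand between -0.008 and 0.008 m and contact force between the fingers and rail below 0.05 N and x of clip in the frame of edge between -0.004 and 0.004 m and z of clip in the frame of edge between 0 and 0.006 m and y of clip in the frame of edge between -0.008 and 0.008 m and angle between clip's own z axis and vertical below 0.12 rad and angle between the x axis of clip and the x axis of rail, either way round below 0.2 rad and contact force between the fingers and clip below 0.05 N); the robot touches nothing.
It fails at once if the rail is pressed on the stand with more than 20 N (contact force between rail and stand above 20 N).
It fails at once if the rail is lifted off the knife edge (its middle more than 9 mm above it) (z of rail in the frame of stand above 0.094 m).
It fails at once if the rail falls off the stand (z of rail in the frame of stand below 0.065 m).
It fails at once if a bystander is shifted by more than 20 mm (distance of any of mouse, stapler, calculator, eraser from where it was at the start of the episode above 0.02 m).
It also fails if it takes over 72 s, if anything falls off the work surface, if the arm or the gripper's body presses on something with over 40 N, if the wrist force passes 120 N, or if a joint passes its speed limit or range.

## Working session

There is one attempt and no reset: what is moved stays moved. The work goes in short steps, Python scripts to look and compute and a tool call to move; the robot and the scene stay as the last step left them, time stands still between calls to the robot, and variables do not carry over. Pictures are saved under pics/ and viewed, at most 10 in all, crops included, and the job is handed in when it is done.

Besides the shell and the picture viewer there is one more tool, called after "Emit:" as name(argument=value, ...) on one line, values as JSON. arm_command: Moves the arm, as the interface text tells. Its arguments: {"type":"object","properties":{"increments":{"type":"array"},"squeeze":{"type":"number"}},"required":["increments"]}

```bash
ls; mkdir -p pics; cat > h.py <<'E'
import numpy as np, cv2
from scipy.spatial.transform import Rotation as R
from station import readout, cams, ticket
def calib(name, st=None):
    c=cams.get_calibration(name); f=210/np.tan(np.radians(c['fovy'])/2)
    if 'rvec' in c:
        Rw=R.from_rotvec(np.ravel(c['rvec'])).as_matrix(); t=np.ravel(c['tvec'])
        return f,c['cx'],c['cy'],Rw.T,-Rw.T@t
    T=np.array(c['T_tool_cam']); Rt=R.from_rotvec(st['ee_rot']).as_matrix()
    return f,c['cx'],c['cy'],Rt@T[:3,:3],Rt@T[:3,3]+np.array(st['position'])
def shot(name):
    st=readout.read_state(); im,d=cams.camera(name); return im,d,calib(name,st)
def ray(k,uv):
    f,cx,cy,A,o=k; return o,A@np.array([(uv[0]-cx)/f,(uv[1]-cy)/f,1])
def onz(k,uv,z):
    o,d=ray(k,uv); return o+d*(z-o[2])/d[2]
def pts(k,d):
    f,cx,cy,A,o=k; v,u=np.mgrid[:d.shape[0],:d.shape[1]]
    return np.stack([(u-cx)/f*d,(v-cy)/f*d,d],-1)@A.T+o
def proj(k,P):
    f,cx,cy,A,o=k; p=(np.array(P)-o)@A; return cx+f*p[...,0]/p[...,2],cy+f*p[...,1]/p[...,2]
def save(n,im): cv2.imwrite('pics/'+n,cv2.cvtColor(im,cv2.COLOR_RGB2BGR))
E
python3 - <<'E'
from h import *
for n in('top','side'):
    im,d,k=shot(n); save(n+'0.png',im); np.savez('pics/'+n+'0.npz',im=im,d=d); print(n,k,d[d>0].min(),d.max())
s=readout.read_state();print(s)
E
```

```text
pics
top (np.float64(431.91270141083726), 281.2318845327142, 214.10177360093198, array([[-0.02189003, -0.9946219 ,  0.10123294],
       [-0.99975987,  0.02188071, -0.00120262],
       [-0.0010189 , -0.10123496, -0.99486202]]), array([ 0.29530839, -0.06636326,  1.41167029])) 0.5524306 2.2973022
side (np.float64(417.8996842580771), 273.81393624973344, 206.3966959875629, array([[-0.97372019, -0.12034506,  0.19335476],
       [-0.22767247,  0.53617113, -0.81282579],
       [-0.00585168, -0.83548644, -0.54947991]]), array([0.16746828, 0.95194034, 0.77829058])) 0.7757124 3.9998376
{'t': 0.1, 'qpos': array([ 1.36283617,  0.68989152, -0.19451799,  1.56625667,  0.15729401,
        0.90247339, -0.21509568]), 'joint_vel': array([ 0.00122794, -0.00200657,  0.00153416, -0.00284551, -0.00063167,
        0.00184159,  0.00067016]), 'joint_torque': array([-3.41660976e-03, -5.40596366e+01, -1.27198510e+00, -1.58986294e+01,
        9.22170613e-03,  4.32768662e-03,  1.36372219e-05]), 'position': array([ 0.14953847, -0.60653965,  0.40396487]), 'ee_rot': array([-3.11705581e+00, -3.78758281e-01,  4.87855865e-04]), 'force': array([ 0.70322335,  0.45735827, -0.18709867]), 'torque': array([0.02155226, 0.00098587, 0.02823555]), 'grasp_force': 0.0, 'finger_gap': 0.08557660733997366}
```

View pics/top0.png

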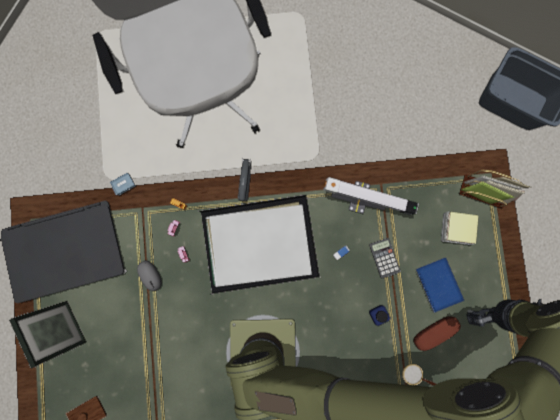

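View pics/side0.png

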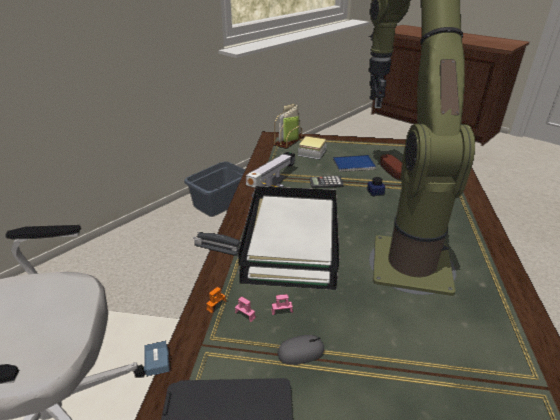

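The top view shows the rail from its lamp end (333,185) to its battery end (412,207). The clip candidates are orange at (178,204), and pink at (173,228) and (183,254). Only the orange one fits the description. I'll confirm it in an enlarged crop and measure it.

```bash
python3 - <<'E'
from h import *
D=np.load('pics/top0.npz'); im,d=D['im'],D['d']; k=calib('top')
a=cv2.resize(im[190:270,150:210],None,fx=5,fy=5,interpolation=cv2.INTER_CUBIC)
b=cv2.resize(im[165:225,315:425],None,fx=4,fy=4,interpolation=cv2.INTER_CUBIC)
c=np.zeros((400,750,3),np.uint8); c[:400,:300]=a; c[:240,305:745]=b; save('crop1.png',c)
P=pts(k,d); hsv=cv2.cvtColor(im,cv2.COLOR_RGB2HSV)
m=(hsv[...,0]>8)&(hsv[...,0]<22)&(hsv[...,1]>190)&(hsv[...,2]>150); m[:190]=0;m[:,230:]=0;m[230:]=0
v,u=np.where(m); print('clip px',u.mean(),v.mean(),len(u),onz(k,(u.mean(),v.mean()),.035)); q=P[m]; print(q.min(0),q.max(0)); print(cv2.minAreaRect(np.c_[[onz(k,p,.03)[:2] for p in zip(u,v)]].astype(np.float32)))
# rail by height
h=(P[...,2]>.06)&(P[...,2]<.13)&(d>0); h[:,:310]=0;h[:160]=0;h[235:]=0;h[:,425:]=0
n,l,s,cen=cv2.connectedComponentsWithStats(h.astype(np.uint8)); i=1+s[1:,4].argmax(); q=P[l==i]; print('rail',s[i],cv2.minAreaRect(q[:,:2].astype(np.float32)))
c0=q.mean(0);U,S,V=np.linalg.svd(q-c0);print(c0,V[0])
E
```

```text
clip px nan nan 0 [nan nan nan]<stdin>:8: RuntimeWarning: Mean of empty slice.
  ret = ret.dtype.type(ret / rcount)
Traceback (most recent call last):
ValueError: zero-size array to reduction operation minimum which has no identity
```

View pics/crop1.png

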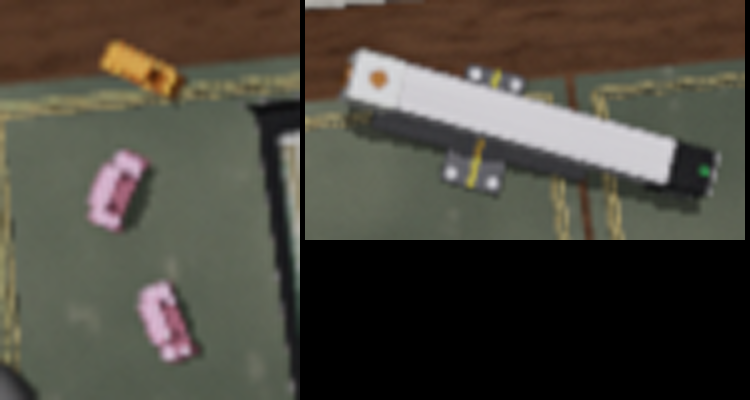

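The crop confirms the orange clip at about (178,204), and the other two are pink. The rail's white lamp end is at the left and its black battery end at the right. The yellow line shows on both sides of the cross foot, near (363,184) and (358,206).

```bash
python3 - <<'E'
from h import *
D=np.load('pics/top0.npz'); im,d=D['im'],D['d']; k=calib('top')
P=pts(k,d); hsv=cv2.cvtColor(im,cv2.COLOR_RGB2HSV); print(hsv[203,174],hsv[205,180],hsv[206,358],hsv[184,363])
m=(hsv[...,0]>8)&(hsv[...,0]<24)&(hsv[...,1]>140)&(hsv[...,2]>110); m[:196]=0;m[:,168:190][:0]=0;m[212:]=0;m[:,:168]=0;m[:,190:]=0
v,u=np.where(m); q=P[m]
if len(u): print('clip px',u.mean(),v.mean(),len(u),onz(k,(u.mean(),v.mean()),.035)); print(q.min(0),q.max(0)); print(cv2.minAreaRect(np.float32([onz(k,p,.03)[:2] for p in zip(u,v)])))
h=(P[...,2]>.06)&(P[...,2]<.13)&(d>0); h[:,:310]=0;h[:160]=0;h[235:]=0;h[:,425:]=0
n,l,s,cen=cv2.connectedComponentsWithStats(h.astype(np.uint8)); i=1+s[1:,4].argmax(); q=P[l==i]; print('rail',s[i],cv2.minAreaRect(q[:,:2].astype(np.float32)))
c0=q.mean(0);U,S,V=np.linalg.svd(q-c0);print(c0,V[0]); t=(q-c0)@V[0];print(t.min(),t.max())
y=(hsv[...,0]>20)&(hsv[...,0]<34)&(hsv[...,1]>140)&(hsv[...,2]>120)&(abs(P[...,2]-.01)<.03)
y[:180]=0;y[215:]=0;y[:,:345]=0;y[:,:]&=True;y[:,372:]=0
v,u=np.where(y);print(np.c_[u,v].tolist())
for a in ((363,184),(358,206)):print(onz(k,a,.01))
E
```

```text
[ 19 167 198] [ 12 215  82] [ 27  75 133] [ 28 115 157]
clip px 177.1505376344086 202.93548387096774 93 [0.47880262 0.26552495 0.035     ]
[ 0.46331395  0.24219371 -0.00513462] [0.500695   0.29823858 0.05647219]
((0.4786204397678375, 0.2659521996974945), (0.049690794199705124, 0.020128602162003517), 62.30155944824219)
rail [ 324  178   94   37 1161] ((0.4807784855365753, -0.3500765562057495), (0.30164140462875366, 0.03879846632480621), 74.4753189086914)
[ 0.48163451 -0.34310147  0.08345731] [-0.26092228 -0.956798   -0.12828541]
-0.1428023226841592 0.15923464479269267
[[362, 185], [358, 202], [358, 203], [358, 204], [357, 206], [357, 207], [356, 210], [356, 211]]
[ 0.53139079 -0.33875054  0.01      ]
[ 0.45902346 -0.31943213  0.01      ]
```

```bash
cat >> h.py <<'E'
def plan(x,y,z,axis_y):
    """shift in tool axes (mm) + turn so that tool y is along +-axis_y (world xy)"""
    s=readout.read_state(); Rt=R.from_rotvec(s['ee_rot']).as_matrix()
    sh=Rt.T@(np.array([x,y,z])-s['position'])*1000
    a=Rt.T@np.array([*axis_y,0]); turn=np.arctan2(-a[0],a[1]); turn=(turn+np.pi/2)%np.pi-np.pi/2
    print('t',s['t'],'pos',s['position'].round(4),'shift',sh.round(1),'turn',round(turn,4),'q7',s['qpos'][6].round(2),'toolx',Rt[:,0].round(3),'tooly',Rt[:,1].round(3))
E
python3 - <<'E'
from h import *
plan(.44,-.40,.405,(-.9648,.263))
print(cams.get_calibration('wrist'))
E
```

```text
t 0.1 pos [ 0.1495 -0.6065  0.404 ] shift [ 331.5 -131.    -0.9] turn -1.0628 q7 -0.22 toolx [ 0.971  0.239 -0.   ] tooly [ 0.239 -0.971 -0.002]
{'fovy': 60.644592362227634, 'cx': 280.51304841642, 'cy': 202.75069337674495, 'T_tool_cam': array([[ 4.79063660e-04, -9.52638231e-01, -3.04105526e-01,
         7.86618709e-02],
       [ 9.99999768e-01,  3.09200627e-04,  6.06721006e-04,
        -5.14039751e-04],
       [-4.83956007e-04, -3.04105747e-01,  9.52638158e-01,
         3.20160296e-02],
       [ 0.00000000e+00,  0.00000000e+00,  0.00000000e+00,
         1.00000000e+00]])}
```

Emit:
arm_command(increments=[[[40,-16,0,-0.13,1],[80,-32,0,-0.26,1],[120,-48,0,-0.39,0.5],[160,-64,0,-0.52,0],[200,-80,0,-0.65,-0.5],[240,-96,0,-0.78,-0.5],[280,-112,0,-0.91,-0.5],[310,-124,0,-1.0,-0.5],[331,-131,0,-1.063,-0.5],[331,-131,0,-1.063,-0.5],[331,-131,0,-1.063,-0.5]]], squeeze=20)

```text
t: 1.2
position: [0.4389, -0.4012, 0.4042]
ee_rot: [-2.497, -1.905, 0.003]
force: [-0.7, -0.0, -0.2]
finger_gap: 0.0214
grasp_force: 0.0
```

```bash
python3 - <<'E'
from h import *
im,d,k=shot('wrist'); save('w1.png',im); np.savez('pics/w1.npz',im=im,d=d,k=np.array([*k[:3]]),A=k[3],o=k[4]); plan(.44,-.40,.405,(-.9648,.263)); s=readout.read_state(); print(s['finger_gap'])
E
```

```text
t 1.25 pos [ 0.4382 -0.4018  0.4042] shift [ 2.3  1.3 -0.8] turn -0.0032 q7 0.05 toolx [ 0.266  0.964 -0.002] tooly [ 0.964 -0.266 -0.002]
0.021578131491567173
```

View pics/w1.png

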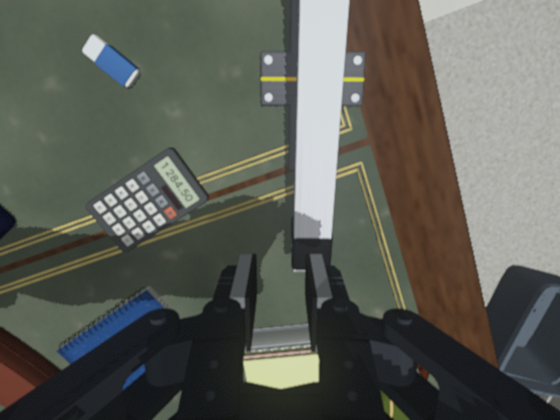

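The wrist view shows the yellow line at row 79 (columns 262–362) and the rail from the top of the frame at (325,0) to the battery end at (312,268). The calculator and eraser are clear of the rail on the left.

```bash
python3 - <<'E'
from h import *
D=np.load('pics/w1.npz'); im,d=D['im'],D['d']; k=(*D['k'],D['A'],D['o']); P=pts(k,d)
hsv=cv2.cvtColor(im,cv2.COLOR_RGB2HSV)
y=(hsv[...,0]>20)&(hsv[...,0]<34)&(hsv[...,1]>150); y[:70]=0;y[90:]=0;y[:,:255]=0;y[:,370:]=0
L=[]
for s in (slice(255,287),slice(346,370)):
    mm=np.zeros_like(y);mm[:,s]=y[:,s];v,u=np.where(mm);print('line',u.min(),u.max(),v.mean());
    L+=[onz(k,(u.min(),v[u==u.min()].mean()),.01),onz(k,(u.max(),v[u==u.max()].mean()),.01)]
a,b=L[0],L[3];print(a,b,np.linalg.norm(a-b),'mid',(a+b)/2)
e=(b-a)[:2]/np.linalg.norm((b-a)[:2]);print('dir tool-y side',e)
c=(a+b)[:2]/2; rx=np.array([-e[1],e[0]]); rx*=np.sign(rx[1])
ry=np.array([-rx[1],rx[0]]);print('rx',rx,'ry',ry,'stand',c)
Q=P[...,:2]-c; X=Q@rx;Y=Q@ry;Z=P[...,2]
h=(Z>.045)&(Z<.12)&(abs(Y)<.03)&(X>-.2)&(d>0)
print('X rail',X[h].min()); 
for x0 in np.arange(-.18,.05,.02):
    q=h&(abs(X-x0)<.004)
    if q.sum()>10:
        zz=np.median(Z[q]); qq=q&(abs(Z-zz)<.01); print(round(x0,3),zz.round(4),np.percentile(Y[qq],[1,99]).round(4), qq.sum())
f=h&(X>-.12)&(abs(Y)<.012); print('slope deg',np.degrees(np.arctan(np.polyfit(X[f],Z[f],1)[0])), np.polyval(np.polyfit(X[f],Z[f],1),0))
b=h&(X<-.12)&(abs(Y)<.012);print('batt',np.percentile(X[b],[0,1,5]),Z[b&(X<np.percentile(X[b],5)+.002)].mean())
E
```

```text
line 261 286 78.57627118644068
line 346 363 79.0
[ 0.44400801 -0.31201063  0.01      ] [ 0.53757593 -0.3385605   0.01      ] 0.09726177164292832 mid [ 0.49079197 -0.32528557  0.01      ]
dir tool-y side [ 0.96202162 -0.27297326]
rx [0.27297326 0.96202162] ry [-0.96202162  0.27297326] stand [ 0.49079197 -0.32528557]
X rail -0.1766424206795839
-0.16 0.0652 [-0.0194  0.0176] 166
-0.14 0.0676 [-0.019  0.018] 331
-0.12 0.0701 [-0.0172  0.0165] 307
-0.1 0.0728 [-0.0168  0.0165] 334
-0.08 0.0756 [-0.0169  0.0166] 364
-0.06 0.0783 [-0.017   0.0167] 405
-0.04 0.0811 [-0.0165  0.0169] 430
-0.02 0.0839 [-0.0165  0.0169] 452
-0.0 0.0868 [-0.0165  0.0172] 511
0.02 0.0895 [-0.0165  0.0171] 574
0.04 0.0924 [-0.0165  0.0171] 636
slope deg 7.952528902865641 0.08679602944967346
batt [-0.17647059 -0.17428545 -0.16734821] 0.06374475328690508
```

```bash
cat >> h.py <<'E'
c=np.array([.4908,-.3253]); rx=np.array([.273,.962]); ry=np.array([-.962,.273])
def goto(X,Y,z): p=c+X*rx+Y*ry; plan(p[0],p[1],z,ry)
E
python3 -c "
from h import *
goto(-.205,0,.21)"
```

```text
t 1.25 pos [ 0.4382 -0.4018  0.4042] shift [-116.9   29.3  194.4] turn 0.0072 q7 0.05 toolx [ 0.266  0.964 -0.002] tooly [ 0.964 -0.266 -0.002]
```

Emit:
arm_command(increments=[[[-40,10,0,0.007,-0.5],[-80,20,0,0.007,-0.5],[-117,29,0,0.007,-0.5],[-117,29,40,0.007,-0.5],[-117,29,80,0.007,-0.5],[-117,29,120,0.007,-0.5],[-117,29,150,0.007,-0.5],[-117,29,175,0.007,-0.5],[-117,29,190,0.007,-0.5],[-117,29,194,0.007,-0.5],[-117,29,194,0.007,-0.5]]])

```text
t: 2.35
position: [0.4363, -0.5216, 0.2108]
ee_rot: [2.504, 1.897, -0.001]
force: [-0.2, 0.5, 0.3]
finger_gap: 0.0214
grasp_force: 0.0
```

```bash
python3 -c "
from h import *
goto(-.187,0,.21);s=readout.read_state();print(s['force'])
im,d,k=shot('wrist');save('w2.png',im)"
```

```text
t 2.35 pos [ 0.4363 -0.5216  0.2108] shift [16.7 -1.1  0.8] turn 0.0022 q7 0.13 toolx [ 0.271  0.963 -0.001] tooly [ 0.963 -0.271 -0.   ]
[-0.1625769   0.46714224  0.33540435]
```

View pics/w2.png

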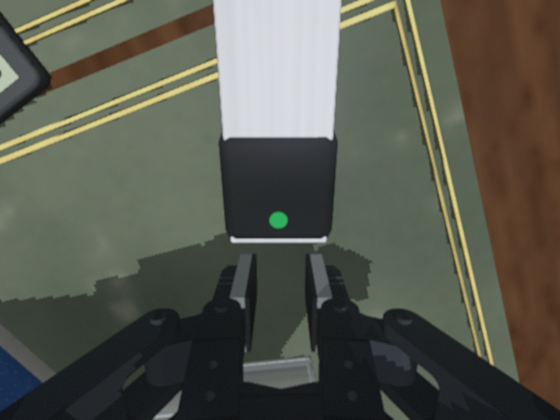

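The fingers stand at (242,300) and (318,300), just behind the black battery's end face at row 240, and are centred on it. Pushing starts here.

Emit:
arm_command(increments=[[[6,-1,0,0.002,-0.5],[12,-1,0,0.002,-0.5],[15,-1,0,0.002,-0.5],[17,-1,0,0.002,-0.5],[19,-1,0,0.002,-0.5],[21,-1,0,0.002,-0.5],[23,-1,0,0.002,-0.5],[25,-1,0,0.002,-0.5],[27,-1,0,0.002,-0.5],[29,-1,0,0.002,-0.5],[30,-1,0,0.002,-0.5],[30,-1,0,0.002,-0.5]]])

```text
t: 3.6
position: [0.444, -0.492, 0.211]
ee_rot: [2.504, 1.895, -0.001]
force: [-0.5, -5.0, 1.4]
finger_gap: 0.0216
grasp_force: 2.4
```

```bash
cat >> h.py <<'E'
def meas():
    s=readout.read_state(); im,d,k=shot('wrist'); P=pts(k,d)
    Q=P[...,:2]-c; X=Q@rx;Y=Q@ry;Z=P[...,2]; g=im.min(-1)
    w=(Z>.045)&(Z<.13)&(abs(Y)<.012)&(d>0)
    f=w&(g>120)&(X>-.125)&(X<.125)
    p=np.polyfit(X[f],Z[f],1); X0=s['position'][:2]-c
    # junction web->black battery row
    b=(Z>.03)&(Z<.13)&(abs(Y)<.012)&(g<70)&(X<-.06)&(X>-.19)
    for x0 in (X[f].min()+.015,X[f].max()-.015):
        q=(Z>.045)&(Z<.13)&(g>110)&(abs(X-x0)<.004)&(abs(Y)<.025); print('   Y mid at X',x0.round(3),np.percentile(Y[q],[2,98]).mean().round(4))
    print('slope deg %.2f web(end,end) X %.4f %.4f topz0 %.4f dark max X %.4f | TCP X %.4f Y %.4f z %.4f F %s t %.2f'%(np.degrees(np.arctan(p[0])),X[f].min(),X[f].max(),p[1],np.percentile(X[b],99) if b.any() else 0,X0@rx,X0@ry,s['position'][2],s['force'].round(1),s['t']))
    return im
E
python3 -c "
from h import *
meas()"
```

```text
Y mid at X -0.109 -0.0
   Y mid at X -0.088 -0.0
slope deg 9.49 web(end,end) X -0.1243 -0.0728 topz0 0.0883 dark max X -0.1248 | TCP X -0.1731 Y -0.0005 z 0.2110 F [-0.5 -5.   1.4] t 3.60
```

Emit:
arm_command(increments=[[[2,0,0,0,-0.5],[4,0,0,0,-0.5],[5,0,0,0,-0.5],[5,0,0,0,-0.5],[0,0,0,0,-0.5],[0,0,0,0,-0.5],[0,0,0,0,-0.5],[0,0,0,0,-0.5],[0,0,0,0,-0.5]]])

```text
t: 4.55
position: [0.4443, -0.4911, 0.2105]
ee_rot: [-2.504, -1.896, -0.001]
force: [0.9, -0.2, 0.3]
finger_gap: 0.0212
grasp_force: 0.0
```

```bash
python3 -c "
from h import *
save('w3.png',meas())
im,d,k=shot('side');save('s3.png',cv2.resize(im[140:200,230:340],None,fx=6,fy=6,interpolation=cv2.INTER_CUBIC))"
```

```text
Y mid at X -0.105 -0.0003
   Y mid at X -0.087 -0.0002
slope deg 7.69 web(end,end) X -0.1198 -0.0720 topz0 0.0868 dark max X -0.1205 | TCP X -0.1722 Y -0.0005 z 0.2105 F [ 0.9 -0.2  0.3] t 4.55
```

View pics/s3.png

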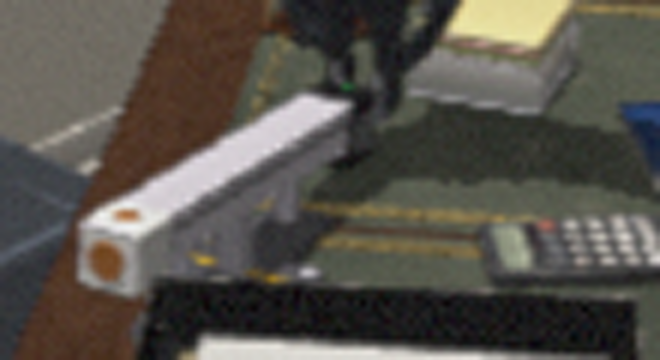

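The side crop shows the rail still aslant, with the battery end held low under the gripper. I'll continue in 3 mm push-and-release steps.

Emit:
arm_command(increments=[[[4,0,0,0,-0.5],[6,0,0,0,-0.5],[8,0,0,0,-0.5],[8,0,0,0,-0.5],[3,0,0,0,-0.5],[3,0,0,0,-0.5],[3,0,0,0,-0.5],[3,0,0,0,-0.5],[3,0,0,0,-0.5]]])

```text
t: 5.55
position: [0.4451, -0.4884, 0.2106]
ee_rot: [-2.504, -1.896, -0.001]
force: [0.2, -0.5, 0.6]
finger_gap: 0.0211
grasp_force: 0.0
```

```bash
python3 -c "
from h import *
meas()"
```

```text
Y mid at X -0.102 -0.0004
   Y mid at X -0.084 -0.0003
slope deg 7.75 web(end,end) X -0.1167 -0.0691 topz0 0.0868 dark max X -0.1171 | TCP X -0.1694 Y -0.0006 z 0.2106 F [ 0.2 -0.5  0.6] t 5.55
```

Emit:
arm_command(increments=[[[4,0,0,0,-0.5],[6,0,0,0,-0.5],[8,0,0,0,-0.5],[8,0,0,0,-0.5],[3,0,0,0,-0.5],[3,0,0,0,-0.5],[3,0,0,0,-0.5],[3,0,0,0,-0.5],[3,0,0,0,-0.5]]])

```text
t: 6.5
position: [0.4459, -0.4856, 0.2106]
ee_rot: [-2.504, -1.896, -0.001]
force: [0.6, 0.2, -0.5]
finger_gap: 0.0214
grasp_force: 0.0
```

```bash
python3 -c "
from h import *
meas()"
```

```text
Y mid at X -0.099 -0.0004
   Y mid at X -0.081 -0.0003
slope deg 7.71 web(end,end) X -0.1136 -0.0663 topz0 0.0868 dark max X -0.1142 | TCP X -0.1664 Y -0.0005 z 0.2106 F [ 0.6  0.2 -0.5] t 6.50
```

Emit:
arm_command(increments=[[[4,0,0,0,-0.5],[6,0,0,0,-0.5],[8,0,0,0,-0.5],[8,0,0,0,-0.5],[3,0,0,0,-0.5],[3,0,0,0,-0.5],[3,0,0,0,-0.5],[3,0,0,0,-0.5],[3,0,0,0,-0.5]]])

```text
t: 7.45
position: [0.4467, -0.4827, 0.2106]
ee_rot: [-2.504, -1.896, -0.001]
force: [0.1, 0.2, 0.1]
finger_gap: 0.0211
grasp_force: 0.0
```

```bash
python3 -c "
from h import *
meas()"
```

```text
Y mid at X -0.095 -0.0005
   Y mid at X -0.078 -0.0004
slope deg 7.66 web(end,end) X -0.1105 -0.0634 topz0 0.0868 dark max X -0.1111 | TCP X -0.1634 Y -0.0005 z 0.2106 F [0.1 0.2 0.1] t 7.45
```

Emit:
arm_command(increments=[[[4,0,0,0,-0.5],[6,0,0,0,-0.5],[7.5,0,0,0,-0.5],[7.5,0,0,0,-0.5],[2.5,0,0,0,-0.5],[2.5,0,0,0,-0.5],[2.5,0,0,0,-0.5],[2.5,0,0,0,-0.5],[2.5,0,0,0,-0.5]]])

```text
t: 8.4
position: [0.4474, -0.4803, 0.2107]
ee_rot: [-2.504, -1.896, -0.001]
force: [0.3, 0.8, -0.1]
finger_gap: 0.0212
grasp_force: 0.0
```

```bash
python3 -c "
from h import *
meas()"
```

```text
Y mid at X -0.094 -0.0005
   Y mid at X -0.076 -0.0005
slope deg 5.72 web(end,end) X -0.1085 -0.0614 topz0 0.0868 dark max X -0.1091 | TCP X -0.1609 Y -0.0005 z 0.2107 F [ 0.3  0.8 -0.1] t 8.40
```

It now floats at 5.7°, so about 3.4 mm remains.

Emit:
arm_command(increments=[[[4,0,0,0,-0.5],[6,0,0,0,-0.5],[7.5,0,0,0,-0.5],[7.5,0,0,0,-0.5],[0,0,0,0,-0.5],[0,0,0,0,-0.5],[0,0,0,0,-0.5],[0,0,0,0,-0.5],[0,0,0,0,-0.5],[0,0,0,0,-0.5],[0,0,0,0,-0.5],[0,0,0,0,-0.5]]])

```text
t: 9.65
position: [0.4472, -0.4806, 0.2107]
ee_rot: [2.505, 1.896, -0.0]
force: [0.6, 0.4, -0.7]
finger_gap: 0.0214
grasp_force: 0.0
```

```bash
python3 -c "
from h import *
meas()"
```

```text
Y mid at X -0.09 -0.0006
   Y mid at X -0.079 -0.0006
slope deg -2.20 web(end,end) X -0.1052 -0.0636 topz0 0.0867 dark max X -0.1057 | TCP X -0.1613 Y -0.0004 z 0.2107 F [ 0.6  0.4 -0.7] t 9.65
```

Emit:
arm_command(increments=[[[-20,0,-40,0,-0.5],[-40,0,-80,0,-0.5],[-50,0,-120,0,-0.5],[-60,0,-150,0,-0.5],[-60,0,-150,0,-0.5],[-60,0,-150,0,-0.5],[-60,0,-150,0,-0.5]]])

```text
t: 10.4
position: [0.4307, -0.5376, 0.3593]
ee_rot: [-2.502, -1.895, 0.0]
force: [-0.4, -0.4, -0.9]
finger_gap: 0.0214
grasp_force: 0.0
```

```bash
python3 -c "
from h import *
meas();meas()"
```

```text
Y mid at X -0.091 -0.0008
   Y mid at X -0.107 -0.0008
slope deg -0.81 web(end,end) X -0.1056 -0.0917 topz0 0.0871 dark max X -0.1403 | TCP X -0.2206 Y -0.0001 z 0.3593 F [-0.4 -0.4 -0.9] t 10.40
   Y mid at X -0.091 -0.0008
   Y mid at X -0.107 -0.0008
slope deg -1.01 web(end,end) X -0.1055 -0.0915 topz0 0.0868 dark max X -0.1402 | TCP X -0.2206 Y -0.0002 z 0.3591 F [-0.1  0.2  0.4] t 10.45
```

Emit:
arm_command(increments=[[[45,0,-20,0,-0.5],[90,0,-40,0,-0.5],[135,0,-45,0,-0.5],[160,0,-45,0,-0.5],[170,0,-45,0,-0.5],[170,0,-45,0,-0.5],[170,0,-45,0,-0.5]]])

```text
t: 11.2
position: [0.4762, -0.3766, 0.4049]
ee_rot: [-2.507, -1.893, 0.003]
force: [-0.1, 0.6, -0.9]
finger_gap: 0.0211
grasp_force: 0.0
```

```bash
python3 -c "
from h import *
meas();meas()"
```

```text
Y mid at X -0.09 -0.0009
   Y mid at X 0.07 0.0002
slope deg -1.12 web(end,end) X -0.1049 0.0849 topz0 0.0867 dark max X -0.1058 | TCP X -0.0534 Y 0.0000 z 0.4049 F [-0.1  0.6 -0.9] t 11.20
   Y mid at X -0.089 -0.0009
   Y mid at X 0.07 -0.0
slope deg -1.10 web(end,end) X -0.1045 0.0846 topz0 0.0867 dark max X -0.1062 | TCP X -0.0538 Y 0.0001 z 0.4049 F [ 0.5 -0.3  0.8] t 11.25
```

Slope is -1.1°: level, but slightly past centre. A small push back from the lamp end will centre it, so I'm checking clearance from the tray there.

```bash
python3 -c "
from h import *
D=np.load('pics/top0.npz');d=D['d'];k=calib('top');P=pts(k,d);Q=P[...,:2]-c;X=Q@rx;Y=Q@ry;Z=P[...,2]
for x in np.arange(.14,.34,.02):
    print(x.round(2),[round(float(np.max(Z[(abs(X-x)<.01)&(abs(Y-y)<.01)],initial=-1)),3) for y in np.arange(-.08,.1,.02)])
goto(.178,0,.21)"
```

```text
0.14 [-0.007, 0.006, 0.007, 0.006, 0.005, 0.005, 0.005, 0.004, 0.004]
0.16 [-1.0, 0.005, 0.005, 0.007, 0.004, 0.006, 0.008, 0.11, 0.111]
0.18 [-1.0, -0.002, 0.007, 0.008, 0.006, 0.007, 0.005, 0.112, 0.081]
0.2 [-1.0, -0.008, 0.006, 0.005, 0.01, 0.005, 0.005, 0.11, 0.107]
0.22 [-1.0, -1.0, 0.002, 0.004, 0.007, 0.007, 0.004, 0.003, 0.112]
0.24 [-1.0, -1.0, -0.002, 0.004, 0.007, 0.006, 0.006, 0.005, 0.114]
0.26 [-1.0, -1.0, -1.0, 0.004, 0.002, 0.007, 0.005, 0.007, 0.109]
0.28 [-1.0, -1.0, -1.0, 0.002, 0.004, 0.004, 0.008, 0.004, 0.006]
0.3 [-1.0, -1.0, -1.0, -0.001, 0.005, 0.003, 0.004, 0.007, 0.006]
0.32 [-1.0, -1.0, -1.0, -1.0, 0.004, 0.003, 0.005, 0.005, 0.007]
t 11.3 pos [ 0.476 -0.377  0.405] shift [ 2.320e+02 -2.000e-01  1.947e+02] turn -0.002 q7 -0.02 toolx [ 0.275  0.961 -0.001] tooly [ 0.961 -0.275 -0.001]
```

Emit:
arm_command(increments=[[[40,4,0,0,-0.5],[80,8,0,0,-0.5],[120,12,0,0,-0.5],[160,15,0,0,-0.5],[200,17,0,0,-0.5],[232,17,0,0,-0.5],[232,17,50,0,-0.5],[232,17,100,0,-0.5],[232,17,140,0,-0.5],[232,17,170,0,-0.5],[232,17,180,0,-0.5],[232,17,180,0,-0.5]]])

```text
t: 12.5
position: [0.5561, -0.1571, 0.2244]
ee_rot: [-2.505, -1.893, 0.003]
force: [0.3, -0.4, 0.3]
finger_gap: 0.0213
grasp_force: 0.0
```

```bash
python3 -c "
from h import *
im=meas();save('w4.png',im); goto(.168,-.017,.225)"
```

```text
Traceback (most recent call last):
  File "h.py", line 36, in meas
    p=np.polyfit(X[f],Z[f],1); X0=s['position'][:2]-c
TypeError: expected non-empty vector for x
```

Emit:
arm_command(increments=[[[-5,0,0,0,-0.5],[-8,0,0,0,-0.5],[-10,0,0,0,-0.5],[-11,0,0,0,-0.5],[-12,0,0,0,-0.5],[-13,0,0,0,-0.5],[-13,0,0,0,-0.5]]])

```text
t: 13.25
position: [0.5528, -0.1687, 0.2257]
ee_rot: [2.505, 1.896, -0.0]
force: [-1.0, 0.3, -0.2]
finger_gap: 0.0213
grasp_force: 0.0
```

```bash
python3 -c "
from h import *
im,d,k=shot('wrist');save('w4.png',im); goto(.164,-.017,.225)"
```

```text
t 13.3 pos [ 0.5529 -0.1686  0.2257] shift [-3.7  0.1  0.7] turn 0.0016 q7 -0.54 toolx [ 0.271  0.962 -0.   ] tooly [ 0.962 -0.271 -0.   ]
```

View pics/w4.png

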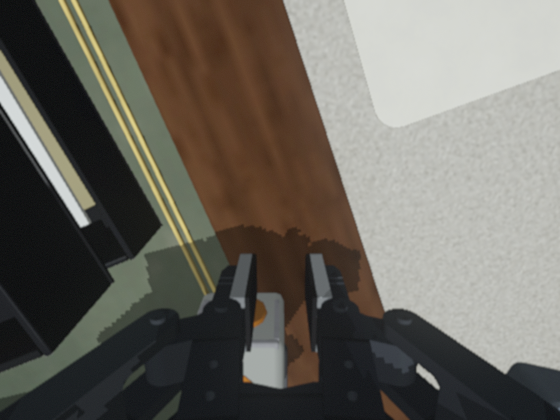

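The lamp housing's end is at row 293 (columns 203–284). The left finger (245,290) stands just in front of it near its middle, and the tray at the left is clear. There is no contact yet.

Emit:
arm_command(increments=[[[-1,0,0,0,-0.5],[-1.5,0,0,0,-0.5],[-2,0,0,0,-0.5],[-2,0,0,0,-0.5]]])

```text
t: 13.7
position: [0.5527, -0.1697, 0.2258]
ee_rot: [-2.504, -1.897, -0.002]
force: [0.8, 3.5, 0.7]
finger_gap: 0.0213
grasp_force: 1.7
```

Emit:
arm_command(increments=[[[-0.5,0,0,0,-0.5],[-1,0,0,0,-0.5],[-1,0,0,0,-0.5]]])

```text
t: 14.0
position: [0.5521, -0.1714, 0.2257]
ee_rot: [2.505, 1.896, 0.0]
force: [0.4, 3.8, 0.3]
finger_gap: 0.0211
grasp_force: 1.7
```

Emit:
arm_command(increments=[[[6,0,0,0,-0.5],[12,0,0,0,-0.5],[14,0,-45,0,-0.5],[10,0,-95,0,-0.5],[-30,0,-145,0,-0.5],[-80,0,-180,0,-0.5],[-130,0,-180,0,-0.5],[-180,-10,-180,0,-0.5],[-217,-17,-180,0,-0.5],[-217,-17,-180,0,-0.5],[-217,-17,-180,0,-0.5],[-217,-17,-180,0,-0.5]]])

```text
t: 15.2
position: [0.4774, -0.3742, 0.4056]
ee_rot: [-2.503, -1.898, -0.002]
force: [-0.0, -0.6, 0.9]
finger_gap: 0.0215
grasp_force: 0.0
```

```bash
python3 -c "
from h import *
meas();meas(); p=c; plan(.4788,.2655,.405,ry)"
```

```text
Y mid at X -0.092 -0.0008
   Y mid at X 0.073 -0.0002
slope deg 1.72 web(end,end) X -0.1069 0.0878 topz0 0.0867 dark max X -0.1078 | TCP X -0.0507 Y -0.0005 z 0.4056 F [-0.  -0.6  0.9] t 15.20
   Y mid at X -0.092 -0.0007
   Y mid at X 0.074 -0.0003
slope deg 1.73 web(end,end) X -0.1069 0.0888 topz0 0.0867 dark max X -0.1078 | TCP X -0.0499 Y -0.0008 z 0.4057 F [-0.1  0.8  0.2] t 15.25
t 15.3 pos [ 0.4781 -0.3734  0.4058] shift [ 615.7 -170.3    1.6] turn 0.0055 q7 -0.03 toolx [0.268 0.964 0.001] tooly [ 0.964 -0.268  0.   ]
```

```bash
python3 -c "
from h import *
goto(-.170,-.0005,.2107)"
```

```text
t 15.3 pos [ 0.4781 -0.3734  0.4058] shift [-120.6   -1.1  194.9] turn 0.0055 q7 -0.03 toolx [0.268 0.964 0.001] tooly [ 0.964 -0.268  0.   ]
```

Emit:
arm_command(increments=[[[-50,0,0,0.005,-0.5],[-100,0,0,0.005,-0.5],[-145,-1,0,0.005,-0.5],[-150,-1,50,0.005,-0.5],[-150,-1,100,0.005,-0.5],[-150,-1,145,0.005,-0.5],[-150,-1,175,0.005,-0.5],[-145,-1,190,0.005,-0.5],[-130,-1,195,0.005,-0.5],[-121,-1,195,0.005,-0.5],[-121,-1,195,0.005,-0.5],[-121,-1,195,0.005,-0.5]]])

```text
t: 16.5
position: [0.444, -0.4917, 0.2124]
ee_rot: [2.506, 1.89, 0.001]
force: [-0.9, -0.8, -0.3]
finger_gap: 0.0216
grasp_force: 0.0
```

```bash
python3 -c "
from h import *
meas();goto(-.1546,-.0005,.2107)"
```

```text
Y mid at X -0.093 -0.0006
   Y mid at X -0.089 -0.0006
slope deg 1.82 web(end,end) X -0.1076 -0.0741 topz0 0.0866 dark max X -0.1081 | TCP X -0.1728 Y -0.0004 z 0.2124 F [-0.9 -0.8 -0.3] t 16.50
t 16.55 pos [ 0.4434 -0.4924  0.2122] shift [19.1  0.4  1.5] turn -0.0033 q7 0.06 toolx [ 0.276  0.961 -0.002] tooly [ 0.961 -0.276  0.002]
```

Emit:
arm_command(increments=[[[5,0,1,-0.003,-0.5],[10,0,1,-0.003,-0.5],[14,0,1,-0.003,-0.5],[16,0,1,-0.003,-0.5],[17,0,1,-0.003,-0.5],[17.5,0,1,-0.003,-0.5],[17.5,0,1,-0.003,-0.5],[10,0,1,-0.003,-0.5],[10,0,1,-0.003,-0.5],[10,0,1,-0.003,-0.5],[10,0,1,-0.003,-0.5],[10,0,1,-0.003,-0.5]]])

```text
t: 17.75
position: [0.4459, -0.4819, 0.2097]
ee_rot: [-2.506, -1.894, -0.001]
force: [0.1, -0.2, 0.0]
finger_gap: 0.0215
grasp_force: 0.0
```

```bash
python3 -c "
from h import *
meas();meas()"
```

```text
Y mid at X -0.089 -0.0007
   Y mid at X -0.081 -0.0007
slope deg -3.25 web(end,end) X -0.1041 -0.0656 topz0 0.0868 dark max X -0.1044 | TCP X -0.1629 Y 0.0004 z 0.2097 F [ 0.1 -0.2  0. ] t 17.75
   Y mid at X -0.089 -0.0007
   Y mid at X -0.081 -0.0006
slope deg -3.49 web(end,end) X -0.1039 -0.0657 topz0 0.0867 dark max X -0.1044 | TCP X -0.1630 Y 0.0004 z 0.2097 F [-0.6 -0.1 -0. ] t 17.80
```

It overshot slightly (about -2° on the wide scale). I'll make a finer correction from the lamp end.

```bash
python3 -c "
from h import *
goto(-.05,0,.405)"
```

```text
t 17.85 pos [ 0.4459 -0.4821  0.2097] shift [ 113.1    0.4 -195.3] turn -0.0001 q7 0.04 toolx [0.273 0.962 0.   ] tooly [ 0.962 -0.273  0.   ]
```

Emit:
arm_command(increments=[[[-10,0,-10,0,-0.5],[-15,0,-50,0,-0.5],[-15,0,-100,0,-0.5],[0,0,-145,0,-0.5],[40,0,-180,0,-0.5],[85,0,-195,0,-0.5],[113,0,-195,0,-0.5],[113,0,-195,0,-0.5],[113,0,-195,0,-0.5],[113,0,-195,0,-0.5]]])

```text
t: 18.85
position: [0.4757, -0.3755, 0.4047]
ee_rot: [2.509, 1.89, -0.002]
force: [0.1, -0.2, -0.2]
finger_gap: 0.0216
grasp_force: 0.0
```

```bash
python3 -c "
from h import *
meas();meas();goto(.176,-.017,.225)"
```

```text
Y mid at X -0.088 -0.0012
   Y mid at X 0.071 -0.0003
slope deg -3.07 web(end,end) X -0.1031 0.0864 topz0 0.0867 dark max X -0.1052 | TCP X -0.0524 Y 0.0008 z 0.4047 F [ 0.1 -0.2 -0.2] t 18.85
   Y mid at X -0.089 -0.001
   Y mid at X 0.071 -0.0005
slope deg -3.06 web(end,end) X -0.1040 0.0864 topz0 0.0867 dark max X -0.1049 | TCP X -0.0525 Y 0.0008 z 0.4045 F [-0.8  0.5 -0.1] t 18.90
t 18.95 pos [ 0.4757 -0.3754  0.4044] shift [228.5  17.2 179.2] turn -0.0034 q7 -0.03 toolx [ 0.276  0.961 -0.001] tooly [ 0.961 -0.276 -0.001]
```

Emit:
arm_command(increments=[[[45,4,0,0,-0.5],[90,8,0,0,-0.5],[135,12,0,0,-0.5],[180,17,0,-0.003,-0.5],[215,17,0,-0.003,-0.5],[228,17,20,-0.003,-0.5],[228,17,65,-0.003,-0.5],[228,17,110,-0.003,-0.5],[228,17,150,-0.003,-0.5],[228,17,175,-0.003,-0.5],[228,17,179,-0.003,-0.5],[228,17,179,-0.003,-0.5]]])

```text
t: 20.15
position: [0.5553, -0.1596, 0.2253]
ee_rot: [-2.505, -1.896, 0.001]
force: [0.4, -0.2, 0.4]
finger_gap: 0.021
grasp_force: 0.0
```

Emit:
arm_command(increments=[[[-3,0,0,0,-0.5],[-5,0,0,0,-0.5],[-6.5,0,0,0,-0.5],[-6.5,0,0,0,-0.5]]])

```text
t: 20.55
position: [0.5536, -0.1659, 0.2265]
ee_rot: [2.504, 1.895, 0.001]
force: [-0.0, -1.0, 0.8]
finger_gap: 0.0212
grasp_force: 0.0
```

Emit:
arm_command(increments=[[[-0.5,0,0,0,-0.5],[-0.5,0,0,0,-0.5]]])

```text
t: 20.75
position: [0.5534, -0.1657, 0.2259]
ee_rot: [2.504, 1.897, 0.0]
force: [1.2, -0.1, -1.0]
finger_gap: 0.0213
grasp_force: 0.0
```

Emit:
arm_command(increments=[[[-0.5,0,0,0,-0.5],[-0.5,0,0,0,-0.5]]])

```text
t: 20.95
position: [0.5532, -0.1662, 0.2257]
ee_rot: [2.504, 1.897, -0.0]
force: [-0.8, 0.1, 0.8]
finger_gap: 0.0212
grasp_force: 0.0
```

Emit:
arm_command(increments=[[[-0.5,0,0,0,-0.5],[-1,0,0,0,-0.5],[-1,0,0,0,-0.5]]])

```text
t: 21.25
position: [0.5529, -0.1673, 0.2256]
ee_rot: [2.504, 1.897, -0.0]
force: [-1.2, -0.4, -0.0]
finger_gap: 0.0214
grasp_force: 0.0
```

Emit:
arm_command(increments=[[[-0.5,0,0,0,-0.5],[-0.5,0,0,0,-0.5]]])

```text
t: 21.45
position: [0.5528, -0.1677, 0.2257]
ee_rot: [2.504, 1.897, -0.0]
force: [1.1, 0.1, 0.1]
finger_gap: 0.0216
grasp_force: 0.0
```

Emit:
arm_command(increments=[[[-0.5,0,0,0,-0.5],[-0.5,0,0,0,-0.5]]])

```text
t: 21.65
position: [0.5527, -0.1682, 0.2257]
ee_rot: [2.504, 1.897, -0.0]
force: [0.6, -0.2, 0.4]
finger_gap: 0.0212
grasp_force: 0.0
```

Emit:
arm_command(increments=[[[-0.5,0,0,0,-0.5],[-0.5,0,0,0,-0.5]]])

```text
t: 21.85
position: [0.5527, -0.1684, 0.2257]
ee_rot: [-2.504, -1.897, -0.001]
force: [0.5, 0.2, -0.1]
finger_gap: 0.0211
grasp_force: 0.3
```

Emit:
arm_command(increments=[[[-0.5,0,0,0,-0.5],[-0.5,0,0,0,-0.5]]])

```text
t: 22.05
position: [0.5526, -0.1686, 0.2257]
ee_rot: [-2.503, -1.898, -0.001]
force: [0.6, 1.0, -1.4]
finger_gap: 0.0213
grasp_force: 0.9
```

Emit:
arm_command(increments=[[[-0.5,0,0,0,-0.5],[-0.5,0,0,0,-0.5]]])

```text
t: 22.25
position: [0.5526, -0.1688, 0.2258]
ee_rot: [-2.503, -1.898, -0.002]
force: [0.3, 3.3, -0.2]
finger_gap: 0.0214
grasp_force: 1.7
```

Emit:
arm_command(increments=[[[-0.5,0,0,0,-0.5],[-1,0,0,0,-0.5],[-1,0,0,0,-0.5]]])

```text
t: 22.55
position: [0.5521, -0.1704, 0.2257]
ee_rot: [2.504, 1.897, 0.0]
force: [1.2, 3.6, -0.7]
finger_gap: 0.0214
grasp_force: 1.7
```

Right on target. I'll back off and check.

Emit:
arm_command(increments=[[[6,0,0,0,-0.5],[12,0,0,0,-0.5],[14,0,-45,0,-0.5],[10,0,-95,0,-0.5],[-30,0,-145,0,-0.5],[-80,0,-180,0,-0.5],[-130,0,-180,0,-0.5],[-180,-10,-180,0,-0.5],[-217,-17,-180,0,-0.5],[-217,-17,-180,0,-0.5],[-217,-17,-180,0,-0.5],[-217,-17,-180,0,-0.5]]])

```text
t: 23.75
position: [0.4776, -0.3733, 0.4056]
ee_rot: [-2.502, -1.899, -0.002]
force: [0.4, 0.4, 0.3]
finger_gap: 0.0212
grasp_force: 0.0
```

```bash
python3 -c "
from h import *
meas();save('w5.png',meas()); plan(.4788-.09*.88,.2655,.405,(.46,-.885))"
```

```text
Y mid at X -0.09 -0.0007
   Y mid at X 0.074 -0.0003
slope deg -0.01 web(end,end) X -0.1053 0.0893 topz0 0.0867 dark max X -0.1073 | TCP X -0.0498 Y -0.0004 z 0.4056 F [0.4 0.4 0.3] t 23.75
   Y mid at X -0.091 -0.0011
   Y mid at X 0.075 0.0
slope deg 0.00 web(end,end) X -0.1061 0.0903 topz0 0.0867 dark max X -0.1074 | TCP X -0.0490 Y -0.0007 z 0.4058 F [-0.  -0.7 -0.4] t 23.80
t 23.85 pos [ 0.4783 -0.3724  0.4058] shift [ 593.8 -246.     1.6] turn 0.8215 q7 -0.04 toolx [0.267 0.964 0.001] tooly [ 0.964 -0.267  0.   ]
```

The rail stands level (0.00°) by itself. Next is the clip.

```bash
python3 -c "
from h import *
plan(.437,.186,.36,(.885,-.465))"
```

```text
t 23.85 pos [ 0.4783 -0.3724  0.4058] shift [ 527.1 -188.7   46.5] turn 0.2138 q7 -0.04 toolx [0.267 0.964 0.001] tooly [ 0.964 -0.267  0.   ]
```

Emit:
arm_command(increments=[[[45,-16,0,0,-0.5],[92,-33,0,0,0],[139,-50,0,0,0],[186,-67,0,0.05,0],[233,-83,0,0.1,0],[280,-100,0,0.15,0],[327,-117,10,0.2,0],[374,-134,20,0.214,0],[421,-151,30,0.214,0],[468,-168,46,0.214,0],[510,-183,46,0.214,0],[527,-189,46,0.214,0]]])

```text
t: 25.05
position: [0.4356, 0.1912, 0.3597]
ee_rot: [-2.679, -1.632, -0.004]
force: [0.8, -0.5, -0.2]
finger_gap: 0.0424
grasp_force: 0.0
```

Emit:
arm_command(increments=[[[0,0,0,0,0],[0,0,0,0,0],[0,0,0,0,0],[0,0,0,0,0]]])

```text
t: 25.45
position: [0.4377, 0.1823, 0.3597]
ee_rot: [2.693, 1.616, -0.001]
force: [0.3, -0.2, 0.1]
finger_gap: 0.0431
grasp_force: 0.0
```

```bash
cat > clip.py <<'E'
from h import *
import sys
im,d,k=shot('wrist'); P=pts(k,d); hsv=cv2.cvtColor(im,cv2.COLOR_RGB2HSV)
m=((hsv[...,0]>6)&(hsv[...,0]<22)&(hsv[...,1]>190)&(hsv[...,2]>90)&(P[...,2]>.008)).astype(np.uint8)
n,l,s,cc=cv2.connectedComponentsWithStats(m); i=1+s[1:,4].argmax(); print(s[i],cc[i]); m=l==i
q=P[m]; print(np.percentile(q[:,2],[1,50,99]).round(4))
for a,b in ((.012,.027),(.044,.06)):
    r=q[(q[:,2]>a)&(q[:,2]<b)]
    if len(r)>5: (cx,cy),wh,an=cv2.minAreaRect(r[:,:2].astype(np.float32)); print(a,len(r),np.round([cx,cy,*wh],4),an, r.mean(0).round(4))
save(sys.argv[1],im)
plan(*r[:,:2].mean(0),.3,(.885,-.465))
E
python3 clip.py w6.png
```

```text
[266  43  22  53 500] [274.794  74.722]
[0.0185 0.0436 0.0517]
0.012 247 [0.4775 0.2626 0.0336 0.0165] 63.02206039428711 [0.4716 0.257  0.0199]
0.044 245 [0.4806 0.2677 0.0273 0.0118] 63.37899398803711 [0.4794 0.2662 0.0495]
t 25.5 pos [0.4378 0.1824 0.3597] shift [93.5 -2.7 59.7] turn -0.0064 q7 -1.34 toolx [ 0.471  0.882 -0.001] tooly [ 0.882 -0.471  0.   ]
```

View pics/w6.png

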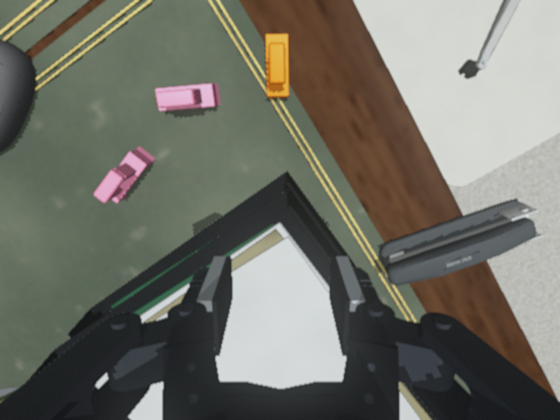

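The orange clip is at (277,65), its eye clearly resolved at (0.4806, 0.2677). The pink ones are at (187,97) and (124,175). The tray corner at (287,175) is far enough away.

```bash
python3 -c "
from h import *
plan(.4806,.2677,.198,(.894,-.448))"
```

```text
t 25.5 pos [0.4378 0.1824 0.3597] shift [ 95.5  -2.4 161.7] turn -0.0256 q7 -1.34 toolx [ 0.471  0.882 -0.001] tooly [ 0.882 -0.471  0.   ]
```

Emit:
arm_command(increments=[[[40,-1,0,-0.026,0],[80,-2,0,-0.026,0],[95.5,-2.4,20,-0.026,0],[95.5,-2.4,60,-0.026,0],[95.5,-2.4,100,-0.026,0],[95.5,-2.4,115,-0.026,0],[95.5,-2.4,115,-0.026,0],[95.5,-2.4,115,-0.026,0]]])

```text
t: 26.3
position: [0.4807, 0.2687, 0.245]
ee_rot: [2.672, 1.652, 0.0]
force: [-0.4, 0.2, -0.1]
finger_gap: 0.0428
grasp_force: 0.0
```

```bash
python3 -c "
from h import *
im,d,k=shot('wrist');save('w7.png',im)
plan(.4806,.2677,.198,(.894,-.448))"
```

```text
t 26.35 pos [0.4809 0.269  0.2457] shift [-1.3  0.3 47.7] turn 0.0016 q7 -1.46 toolx [0.447 0.895 0.002] tooly [ 0.895 -0.447  0.001]
```

View pics/w7.png

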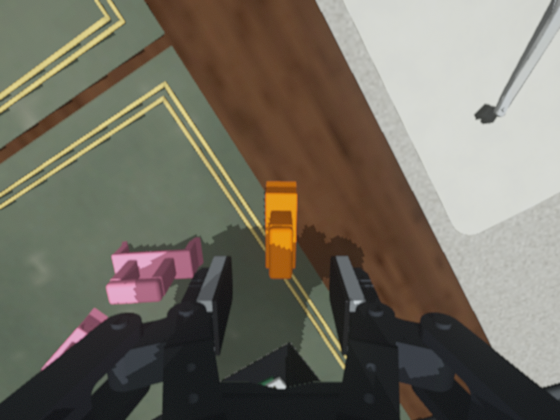

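The clip at (281,230) is centred between the fingers (222 and 340). The pink one's right edge is at (202,255), so I'll narrow the jaws before going down.

Emit:
arm_command(increments=[[[-1,0,0,0,-0.3],[-1,0,15,0,-0.3],[-1,0,30,0,-0.3],[-1,0,40,0,-0.3],[-1,0,47,0,-0.3],[-1,0,47,0,-0.3],[-1,0,47,0,-1],[-1,0,47,0,-1],[-1,0,47,0,-1],[-1,0,47,0,-1],[-1,0,47,0,-1]]], squeeze=20)

```text
t: 27.45
position: [0.48, 0.2684, 0.1981]
ee_rot: [2.671, 1.654, 0.001]
force: [-0.3, 0.2, 2.9]
finger_gap: 0.0117
grasp_force: 23.7
```

Emit:
arm_command(increments=[[[0,0,-40,0,-1],[0,0,-85,0,-1],[0,0,-130,0,-1],[0,0,-170,0,-1],[0,0,-200,0,-1],[0,0,-200,0,-1],[0,0,-200,0,-1]]])

```text
t: 28.15
position: [0.4797, 0.268, 0.398]
ee_rot: [2.671, 1.653, 0.001]
force: [1.0, -0.4, 0.1]
finger_gap: 0.0118
grasp_force: 23.3
```

```bash
python3 -c "
from h import *
s=readout.read_state();print(s['finger_gap'],s['grasp_force'])
goto(0,0.06,.40);p=c+.06*ry;plan(p[0],p[1],.40,rx)"
```

```text
0.01181997586032227 23.328326158225536
t 28.15 pos [0.4797 0.268  0.398 ] shift [-537.1  215.5   -2.1] turn -0.1857 q7 -1.35 toolx [0.446 0.895 0.   ] tooly [ 0.895 -0.446  0.001]
t 28.15 pos [0.4797 0.268  0.398 ] shift [-537.1  215.5   -2.1] turn 1.3851 q7 -1.35 toolx [0.446 0.895 0.   ] tooly [ 0.895 -0.446  0.001]
```

Emit:
arm_command(increments=[[[-45,15,0,0.05,-1],[-92,31,0,0.15,-1],[-139,48,0,0.27,-1],[-186,64,0,0.39,-1],[-233,80,0,0.51,-1],[-280,96,0,0.63,-1],[-327,112,0,0.75,-1],[-374,128,0,0.87,-1],[-421,144,0,0.99,-1],[-468,160,0,1.11,-1],[-515,177,0,1.23,-1],[-543,186,0,1.35,-1]]])

```text
t: 29.35
position: [0.4023, -0.3047, 0.3962]
ee_rot: [3.116, -0.393, -0.005]
force: [1.2, -0.7, 0.6]
finger_gap: 0.0116
grasp_force: 23.3
```

Emit:
arm_command(increments=[[[0,0,0,0.035,-1],[0,0,0,0.035,-1],[0,0,0,0.035,-1],[0,0,0,0.035,-1],[0,0,0,0.035,-1]]])

```text
t: 29.85
position: [0.4046, -0.2997, 0.3976]
ee_rot: [-3.112, 0.428, 0.001]
force: [-0.0, -0.2, 0.1]
finger_gap: 0.0117
grasp_force: 23.3
```

```bash
python3 -c "
from h import *
im,d,k=shot('wrist');save('w8.png',im);np.savez('pics/w8.npz',im=im,d=d,k=np.array([*k[:3]]),A=k[3],o=k[4]);plan(*c,.4,rx);s=readout.read_state();print(s['finger_gap'],s['grasp_force'])"
```

```text
t 29.9 pos [ 0.4046 -0.2999  0.3977] shift [89.9  1.1 -2.4] turn 0.0025 q7 -1.33 toolx [ 0.963 -0.271 -0.   ] tooly [-0.271 -0.963 -0.   ]
0.01146557374553801 23.313328810036182
```

View pics/w8.png

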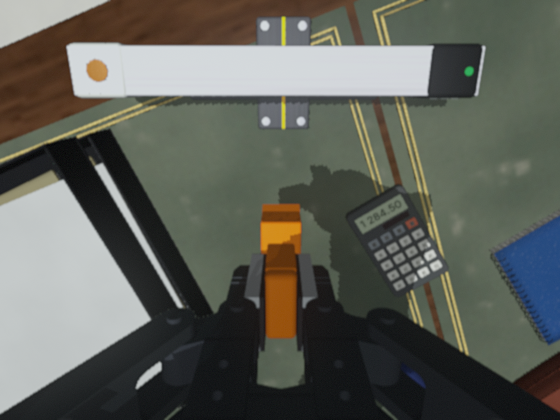

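The whole rail lies level across the top of the view, with the lamp at (96,70) and the battery at (468,71). The yellow line is at column 283, above and below the rail, and the clip is held straight between the fingers at (282,270).

```bash
python3 - <<'E'
from h import *
D=np.load('pics/w8.npz'); im,d=D['im'],D['d']; k=(*D['k'],D['A'],D['o']); P=pts(k,d)
hsv=cv2.cvtColor(im,cv2.COLOR_RGB2HSV)
y=(hsv[...,0]>20)&(hsv[...,0]<34)&(hsv[...,1]>150); y[:,:270]=0;y[:,297:]=0;y[135:]=0;y[44:98]=0
for a in (slice(0,44),slice(98,135)):
    m=np.zeros_like(y);m[a]=y[a];v,u=np.where(m);p=onz(k,(u.mean(),v.mean()),.01)[:2]-c
    e=[onz(k,(u.mean(),r),.01)[:2]@ry-c@ry for r in (v.min(),v.max())]
    print(u.mean(),v.min(),v.max(),'X',p@rx,'Y ends',e)
Q=P[...,:2]-c;X=Q@rx;Y=Q@ry;Z=P[...,2]
w=(Z>.06)&(Z<.11)&(abs(X)<.1)&(abs(Y)<.03)&(im.min(-1)>110);p=np.polyfit(X[w],Z[w],1);print('slope',np.degrees(p[0]),p[1])
for x0 in(-.08,-.04,0,.04,.08):
    q=w&(abs(X-x0)<.01);print(x0,np.percentile(Y[q],[1,99]).round(4))
# clip in hand
s=readout.read_state();Rt=R.from_rotvec(s['ee_rot']).as_matrix();T=(P-s['position'])@Rt
m=(hsv[...,0]>6)&(hsv[...,0]<22)&(hsv[...,1]>170)&(d<.5)&(im[...,0]>60);m[:195]=0
v,u=np.where(m);q=T[m]*1000;print(np.percentile(q,[1,50,99],axis=0).round(1))
for a,b in((120,152),(152,166),(166,178)):
    r=q[(q[:,2]>a)&(q[:,2]<b)]
    if len(r)>5:print(a,len(r),np.percentile(r,[2,98],axis=0).round(1),cv2.minAreaRect(r[:,:2].astype(np.float32)))
E
```

```text
283.0 16 43 X 0.00021263647208337425 Y ends [np.float64(-0.04957820204986829), np.float64(-0.027456534690984413)]
283.0 98 128 X -0.00019130086264133853 Y ends [np.float64(0.020613535719932963), np.float64(0.048692878520578686)]
slope 0.2523496151928645 0.08660916364164993
-0.08 [-0.0174  0.0164]
-0.04 [-0.0172  0.0165]
0 [-0.0171  0.0167]
0.04 [-0.0169  0.0159]
0.08 [-0.0174  0.0161]
[[-12.5  -9.2 146.8]
 [ 13.   -0.9 156.1]
 [ 24.4   7.3 197.4]]
120 2094 [[-12.7  -6.7 146.9]
 [ 13.4   4.8 150.8]] ((-0.16995620727539062, -0.9515323638916016), (11.891094207763672, 28.65528106689453), 89.18053436279297)
152 524 [[ 12.   -6.8 152.3]
 [ 13.9   4.8 165.7]] ((13.01794147491455, -1.1107416152954102), (12.380509376525879, 3.0144217014312744), 88.61683654785156)
166 581 [[ 10.6  -9.1 166.4]
 [ 22.3   6.8 178. ]] ((16.068023681640625, -0.9654607772827148), (17.191207885742188, 14.795495986938477), 89.77705383300781)
```

```bash
python3 -c "
from h import *
p=c-.0005*rx-.0004*ry;plan(*p,.310,rx)"
```

```text
t 29.9 pos [ 0.4046 -0.2999  0.3977] shift [90.3  1.7 87.6] turn 0.0025 q7 -1.33 toolx [ 0.963 -0.271 -0.   ] tooly [-0.271 -0.963 -0.   ]
```

Emit:
arm_command(increments=[[[30,0.5,0,0.002,-1],[60,1,0,0.002,-1],[80,1.5,0,0.002,-1],[90.3,1.7,0,0.002,-1],[90.3,1.7,30,0.002,-1],[90.3,1.7,60,0.002,-1],[90.3,1.7,80,0.002,-1],[90.3,1.7,87.6,0.002,-1],[90.3,1.7,87.6,0.002,-1],[90.3,1.7,87.6,0.002,-1],[90.3,1.7,87.6,0.002,-1]]])

```text
t: 31.0
position: [0.4911, -0.3273, 0.3114]
ee_rot: [3.11, -0.435, 0.003]
force: [0.4, 1.0, -0.7]
finger_gap: 0.0116
grasp_force: 23.3
```

```bash
python3 - <<'E'
from h import *
p=c-.0005*rx-.0004*ry;plan(*p,.270,rx)
s=readout.read_state()
im,d,k=shot('wrist');P=pts(k,d);hsv=cv2.cvtColor(im,cv2.COLOR_RGB2HSV)
m=(hsv[...,0]>6)&(hsv[...,0]<22)&(hsv[...,1]>170)&(d<.3)&(im[...,0]>60)&(d>0)
Q=P[m][:,:2]-c;Z=P[m][:,2];X=Q@rx;Y=Q@ry
for a,b in((.115,.13),(.132,.17)):
    q=(Z>a)&(Z<b)
    if q.sum()>5: print(a,q.sum(),np.percentile(X[q],[2,98]).round(4),np.percentile(Y[q],[2,98]).round(4),Z[q].max())
print(s['grasp_force'],s['finger_gap'])
plan(*p,.270,rx)
E
```

```text
t 31.0 pos [ 0.4911 -0.3273  0.3114] shift [-0.5 -1.3 41.4] turn -0.0017 q7 -1.37 toolx [ 0.962 -0.275  0.002] tooly [-0.275 -0.962  0.001]
0.115 305 [-0.0092  0.0062] [-0.0256 -0.0238] 0.1299854763318949
0.132 3762 [-0.0086  0.0061] [-0.0235  0.0111] 0.1668642990562155
23.3173256367445 0.01156514588994588
t 31.05 pos [ 0.491  -0.3273  0.3114] shift [-0.4 -1.4 41.3] turn -0.0017 q7 -1.37 toolx [ 0.962 -0.275  0.002] tooly [-0.275 -0.962  0.001]
```

Emit:
arm_command(increments=[[[-1,-1.4,0,-0.002,-1],[-1,-1.4,8,-0.002,-1],[-1,-1.4,15,-0.002,-1],[-1,-1.4,20,-0.002,-1],[-1,-1.4,24,-0.002,-1],[-1,-1.4,27,-0.002,-1],[-1,-1.4,30,-0.002,-1],[-1,-1.4,30,-0.002,-1]]])

```text
t: 31.85
position: [0.49, -0.3253, 0.2797]
ee_rot: [-3.111, 0.432, 0.001]
force: [0.4, -0.7, -0.8]
finger_gap: 0.0112
grasp_force: 23.3
```

```bash
cat > pl.py <<'E'
from h import *
s=readout.read_state()
im,d,k=shot('wrist');P=pts(k,d);hsv=cv2.cvtColor(im,cv2.COLOR_RGB2HSV)
Q=P[...,:2]-c;Z=P[...,2];X=Q@rx;Y=Q@ry
m=(hsv[...,0]>6)&(hsv[...,0]<22)&(hsv[...,1]>170)&(d<.35)&(im[...,0]>60)&(d>0)&(abs(X)<.03)&(abs(Y)<.03)
x,y,z=X[m],Y[m],Z[m]
print('orange X',np.percentile(x,[2,98]).round(4),'Y',np.percentile(y,[2,98]).round(4),'Z',np.percentile(z,[2,50,99]).round(4),len(x))
w=(Z>.06)&(Z<.11)&(abs(X)<.12)&(abs(Y)<.014)&(im.min(-1)>110)
if w.sum()>50: p=np.polyfit(X[w],Z[w],1);print('slope',np.degrees(p[0]),p[1],X[w].min(),X[w].max(),'Ymin rail',w.sum())
for x0 in (-.04,-.02,.02,.04):
    q=(Z>.08)&(Z<.1)&(abs(X-x0)<.006)&(abs(Y)<.022)&(im.min(-1)>110)
    if q.sum()>9: print(x0,'rail Y',np.percentile(Y[q],[1,99]).round(4))
plan(*c,.269,rx);print(s['force'].round(1),s['grasp_force'],s['finger_gap'])
E
python3 pl.py
```

```text
orange X [-0.0072  0.008 ] Y [-0.023   0.0127] Z [0.0836 0.1263 0.1326] 4272
slope 0.20529231210413007 0.08666948283345018 -0.10690867743112224 0.11998900037419184 Ymin rail 20744
-0.04 rail Y [-0.0176  0.0154]
-0.02 rail Y [-0.0177  0.0129]
0.02 rail Y [-0.0178  0.0106]
0.04 rail Y [-0.0176  0.0157]
t 31.9 pos [ 0.4901 -0.3254  0.2799] shift [ 0.6 -0.3 10.9] turn 0.0004 q7 -1.37 toolx [ 0.962 -0.273 -0.   ] tooly [-0.273 -0.962  0.   ]
[ 0.4 -0.7 -0.8] 23.31642374396324 0.011241365170906686
```

Emit:
arm_command(increments=[[[0.8,-0.2,2,0,-1],[0.8,-0.2,5,0,-1],[0.8,-0.2,7,0,-1],[0.8,-0.2,9,0,-1],[0.8,-0.2,10,0,-1],[0.8,-0.2,10.5,0,-1],[0.8,-0.2,10.5,0,-1],[0.8,-0.2,10.5,0,-1]]])

```text
t: 32.7
position: [0.491, -0.3254, 0.2697]
ee_rot: [3.112, -0.432, 0.0]
force: [0.1, -1.1, -0.3]
finger_gap: 0.0116
grasp_force: 23.3
```

```bash
python3 pl.py
```

```text
orange X [-0.0071  0.0083] Y [-0.0241  0.0117] Z [0.0736 0.1147 0.1228] 4401
slope 0.20368969650941623 0.08668339896079798 -0.10722363620739242 0.11999590096335187 Ymin rail 22321
-0.04 rail Y [-0.0175  0.0156]
-0.02 rail Y [-0.0175  0.0128]
0.02 rail Y [-0.0177  0.0093]
0.04 rail Y [-0.0176  0.016 ]
t 32.75 pos [ 0.491  -0.3255  0.2697] shift [-0.2 -0.1  0.7] turn 0.0003 q7 -1.37 toolx [ 0.962 -0.273  0.   ] tooly [-0.273 -0.962  0.   ]
[ 0.1 -1.1 -0.3] 23.315945975482464 0.011607222570152152
```

Emit:
arm_command(increments=[[[0,0,0.5,0,-1],[0,0,1,0,-1],[0,0,1.3,0,-1],[0,0,1.3,0,-1]]])

```text
t: 33.15
position: [0.491, -0.3254, 0.2688]
ee_rot: [3.111, -0.432, 0.001]
force: [-0.3, 1.2, 4.5]
finger_gap: 0.0117
grasp_force: 24.0
```

It's seated. I'll ease off 0.5 mm, then open the fingers slowly.

Emit:
arm_command(increments=[[[0,0,-0.5,0,-1],[0,0,-0.5,0,-1],[0,0,-0.5,0,-0.75],[0,0,-0.5,0,-0.65],[0,0,-0.5,0,-0.5],[0,0,-0.5,0,-0.4],[0,0,-0.5,0,-0.3],[0,0,-0.5,0,-0.3],[0,0,-0.5,0,-0.3],[0,0,-0.5,0,-0.3]]])

```text
t: 34.15
position: [0.491, -0.3254, 0.2688]
ee_rot: [3.112, -0.432, 0.0]
force: [0.1, -1.0, -0.4]
finger_gap: 0.0299
grasp_force: 0.0
```

```bash
python3 pl.py
```

```text
orange X [-0.0075  0.0087] Y [-0.0241  0.0133] Z [0.0731 0.1084 0.1217] 4718
slope 0.19682419874187684 0.08669945201410788 -0.1069338790464251 0.11996379314787768 Ymin rail 21780
-0.04 rail Y [-0.0174  0.0157]
-0.02 rail Y [-0.0175  0.014 ]
0.02 rail Y [-0.0177  0.0147]
0.04 rail Y [-0.0176  0.0158]
t 34.2 pos [ 0.491  -0.3254  0.2688] shift [-0.2 -0.1 -0.2] turn 0.0003 q7 -1.37 toolx [ 0.962 -0.273  0.   ] tooly [-0.273 -0.962  0.   ]
[ 0.1 -1.  -0.4] 0.0 0.02993352431945877
```

Still level and seated. I'll raise the arm straight up, then back away and check.

Emit:
arm_command(increments=[[[0,0,-10,0,-0.3],[0,0,-25,0,-0.3],[0,0,-50,0,-0.3],[0,0,-80,0,-0.3],[-30,0,-110,0,-0.3],[-70,0,-125,0,-0.3],[-95,0,-130,0,-0.3],[-95,0,-130,0,-0.3],[-95,0,-130,0,-0.3],[-95,0,-130,0,-0.3]]])

```text
t: 35.2
position: [0.4006, -0.2996, 0.3991]
ee_rot: [3.111, -0.431, 0.003]
force: [-0.4, 0.2, -0.8]
finger_gap: 0.0297
grasp_force: 0.0
```

```bash
python3 pl.py; python3 pl.py | head -2
```

```text
orange X [-0.007   0.0083] Y [-0.0218  0.0233] Z [0.0887 0.1192 0.122 ] 1179
slope 0.1587090824819521 0.08672643056960015 -0.10708021334944991 0.11998635394493815 Ymin rail 11631
-0.04 rail Y [-0.0174  0.0162]
-0.02 rail Y [-0.0173  0.0162]
0.02 rail Y [-0.0173  0.0163]
0.04 rail Y [-0.0172  0.0163]
t 35.25 pos [ 0.4006 -0.2996  0.3988] shift [ 93.6   0.2 129.9] turn 0.0011 q7 -1.33 toolx [ 0.962 -0.272  0.001] tooly [-0.272 -0.962 -0.   ]
[-0.4  0.2 -0.8] 0.0 0.029700081039779565
orange X [-0.0072  0.0078] Y [-0.0218  0.0235] Z [0.0894 0.1191 0.1219] 1146
slope 0.1491095796715403 0.08669268499297604 -0.10701700373085082 0.11999060015049176 Ymin rail 11692
```

The clip sits at X about +0.5 mm and Y about +0.8 mm. Its top is at 122 mm, which means it is fully down. The rail's slope is 0.15°.

```bash
python3 -c "
from h import *
print(ticket.hand_in())"
```

```text
the job is handed in; nothing more can be done
None
```

The rail stayed level by itself with the hand off, and it still balances with the orange clip seated astride it about 0.5 mm from the edge; rail slope is about 0.15°, and the job was handed in at about 35 s, with no verdict returned.

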